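Set up the heat screen at the brazing hearth and hold it upright

ROBOT

A 6-joint arm with a two-finger parallel gripper is mounted at the origin on the work surface. World frame = base frame: x ahead of the robot, y to its left, z up, the work surface at z = 0. Lengths are in m, angles in rad, forces in N, time in s.
With the tool pointing down it reaches from about 0.4 to 0.825 m from the base axis. Payload 7 kg.
Tool frame: the origin (TCP) lies between the finger pads; the fingertips stand 8 mm ahead of it and the grasp point (between the pads) lies 11 mm behind it (arm.finger_overhang is the distance from the TCP to the fingertips, in m); z points along the fingers, y is the line along which they close (so a half turn about z gives the same grasp; the last joint's range is limited). The gripper opens to 88 mm and grips with 3 to 60 N. Pads are 19 mm wide; open, the fingers measure 130 mm over their backs; the gripper's body (78 mm by 193 mm) begins 47 mm behind the grasp point.
Start: joints at [1.448, 0.359, 0.012, 0, -1.224, -0.288], TCP at [0.27, 0.619, 0.235] pointing down, gripper open.
Joint ranges: [-3.07, 3.07], [-1.43, 2.12], [-1.02, 1.25], [-3.03, 1.67], [-3.05, -0], [-3.03, 3.03]. Speed limits (rad/s): [2.39, 2.39, 3.01, 3.14, 3.14, 3.14].

INTERFACE

Orientations are given as [roll, pitch, yaw] about the fixed x, y, z axes, in that order (R = Rz(yaw) Ry(pitch) Rx(roll)).
In Python, from station import arm gives the robot as it stands.
- The arm moves only by the tool move_arm, never from a script. Its argument "rows" is text: rows parted by semicolons, each of 7 numbers parted by spaces: the turn, a rotation vector about the tool's x, y, z in degrees, then the shift along the tool's x, y, z in m, then the finger opening in m, from 0 to 0.0876. A call has 1 to 8 rows; each row shifts and turns the commanded pose from where the row before left it, along the tool's axes as they then stand; what a row does not reach is not made up. A row lasts 1/8 s, in which the tool goes at most 62.5 mm and 10.7 degrees, less where a joint would pass 70% of its speed; a pose out of reach is approached as far as the arm can. A call is refused whole if a number of a shift passes 0.0625 or a number of a turn 10.7, either way. A call with a gripper value outside its range is refused whole. The fingers move at their own pace and stop on an object; "squeeze" is the grip in N (left out, the last holds). Time passes only in rows, so rows that do not move let the fingers close. It gives the time, the measured TCP pose, the force, the opening and the grip force at its end, in the units of the state.
- arm.get_state(): the state, without advancing time (a new reading comes with each control period).
- arm.grab_frame(name): name is "scene" or "top"; returns (picture, depth): 480x640x3 uint8, blue, green, red; 480x640 float32, m along the optical axis (not along the pixel's ray), 0 where there is no reading.
- arm.camera_model(name): a dict with "mtx" (3x3 intrinsics, pixels), "k1" (the pictures are not rectified: a ray, as slopes to the right and down, at radius r is drawn at 1 + k1 r^2 times it, then the intrinsics apply), "camera_from_world" (4x4, takes a point from world to camera coordinates). Camera axes: x right, y down, z forward; pixel columns grow to the right and rows downward; lengths in m; the calibration is good to about 2 mm. A picture is of the moment at which its call begins. camera_model takes no time and is no camera call.
- arm.job_done(): hands the job in; it is judged then, once.
The state is a dict: "t": time; "q": joint angles; "qd": joint speeds; "joint_efforts": joint torques, N m; "eef_pos": TCP position; "ee_rot": TCP orientation; "force": force on the tool from outside, world axes, zero at the start; "moment": the same for the moment, N m; "width": finger opening in m; "gripper_force": force on a finger pad.
Only numpy, scipy, OpenCV 4.12 (cv2) and the standard library are available. Lean on these libraries where they do the work, as an engineer would, in place of code of your own. Each camera call takes 0.05 s, during which the arm holds its last target. There are 200 camera calls.

TASK

Get the hearth's heat screen ready while it leans on its rests, leaving the firebrick, ingot mould, tongs and crucible where they are: first swing the keeper bar down over the top of the board until it snaps home in its spring catch, then flip the prop leg, folded along the back, down past centre until it snaps to its stop. Only then bring the screen upright, and finish while still holding it upright and still with the fingers: the leg keeps it from going over backwards, but nothing keeps it from tipping forward again if you let go.

Things in the scene. Friction and masses are not known exactly. Their poses are not given: they have to be found in the camera images.
- screen_base: Dark steel base plate (150 x 350 x 6 mm) of the heat screen, fixed to the bench. Origin on the bench, midway between the two pivots; x points out of the screen's back (away from the robot at yaw 0), y along its width to its left end, z up. Lugs with pivot bolts at y = +-153 mm carry the screen; two 62 mm high rests at x = -67 mm hold it when it leans forward.
- screen (a joint): Tilt of the screen about the pivot axis (along the base's y), rad: 0 upright, positive leaning forward over the base's -x side. Starts on its rests at 0.35. It swings freely, weighs 0.8 to 1.1 kg and is front-heavy: let go near upright it falls forward. With the leg down, its foot meets the bench at about -0.02; without it the screen falls back to -0.35.
- hub (a point): Midpoint of the screen's pivot axis, 30 mm above the bench. Its axes are those of the base.
- top_grip (a point): Point inside the screen's upper middle, 185 mm above the pivot axis and 28 mm in front. A pale refractory board, 25 x 268 mm, top edge 200 mm above the pivot axis, in a dark steel frame 292 mm wide, 31 mm deep. Can be pinched here across the 25 mm, from above: the shut keeper over it is only 14 mm wide. Axes turn with the screen: x out of its back, y to its left end, z up along it.
- keeper (a joint): Angle of the keeper bar, rad: 0 is shut, lying along the board's top edge, held by the catch; grows as its free end swings up in the plane of the screen. Starts at 0.30 to 0.46 and stays where it is left (under 1 N moves it). Its hinge is on the left (+y) stile, 28 mm in front of and 208 mm above the pivot axis; the free end is over the right (-y) stile.
- keeper_press (a point): Point on top of the keeper bar (plain steel flat, 14 x 7 x 287 mm), 250 mm from its hinge. Axes turn with the bar: y towards its hinge, z out of its top. The spring catch, an upright leaf with a 12 mm rolled nose, stands 37 to 50 mm further out than this point, up to 13 mm above the shut bar's top. Pressed here with 5 to 6 N the bar snaps past the nose in the last 15 mm and stays shut.
- leg (a joint): Angle of the prop leg, rad: 0 is folded, lying along the screen's back and pointing to its right (-y) end; grows as the foot swings down and backwards, to a stop at 1.745. An over-centre spring holds it at either end: past about 0.9 it snaps down by itself. About 3 N at the foot starts it.
- leg_pivot (a point): Pivot of the prop leg, in the middle of the screen's back, 105 mm above the pivot axis along the screen and 14 mm behind it. The leg swings about an axis that, in the axes of top_grip, points backwards (x) and 35 degrees up (z): at angle q the leg points along -y*cos(q) + (0.574*x - 0.819*z)*sin(q).
- leg_foot (a point): Centre of the round rubber foot (18 mm diameter) at the end of the prop leg, 154 mm from its pivot. The leg is a plain steel tube of 12 mm diameter.
- firebrick_mid (a point): Centre of a loose firebrick, 228 x 114 x 64 mm, lying flat beyond the left end of the screen. Bystander.
- ingot_mould_mid (a point): Middle of a dark steel ingot mould with a U-clamp, about 95 x 110 x 75 mm, standing beyond the right end of the screen. Bystander.
- tongs_mid (a point): Middle of a pair of steel tongs, 290 x 70 x 10 mm, lying flat in front of the screen. Bystander.
- crucible_mid (a point): Middle of a small white crucible dish, 80 mm across, 32 mm high, standing in front of the screen's right end. Bystander.

How it is judged:
On the way, in this order (a step that is already met when the one before it is completed fails the run):
1. the keeper bar is shut in its catch (value of joint keeper below 0.02 rad), for 0.2 s.
2. the prop leg is down at its stop, past centre (value of joint leg above 1.66 rad), for 0.2 s.
3. the screen is upright (value of joint screen between -0.07 and 0.07 rad), for 0.2 s.
At the end, for the whole second after the job is handed in: The robot's fingers are still bearing on the screen (over 0.3 N) and hold it still and upright within 0.07 rad (4 degrees), the keeper bar is shut in its catch (under 0.02 rad) and the prop leg is down at its stop past centre (over 1.66 rad) (all of step 3 and value of joint keeper below 0.02 rad and value of joint leg above 1.66 rad and velocity of joint screen between -0.2 and 0.2 rad/s and contact force between the fingers and screen_base above 0.3 N); the arm keeps its last pose, push and grip.
It fails at once if a bystander (firebrick, ingot mould, tongs or crucible) was moved by more than 20 mm (distance of any of firebrick_mid, ingot_mould_mid, tongs_mid, crucible_mid from where it was at the start of the episode above 0.02 m).
It also fails if it takes over 61 s, if anything falls off the work surface, if the arm or the gripper's body presses on something with over 40 N, if the wrist force passes 120 N, or if a joint passes its speed limit or range.

## Working session

There is one attempt and no reset: what is moved stays moved. The work goes in short steps, Python scripts to look and compute and a tool call to move; the robot and the scene stay as the last step left them, time stands still between calls to the robot, and variables do not carry over. Pictures are saved under pics/ and viewed, at most 10 in all, crops included, and the job is handed in when it is done.

Besides the shell and the picture viewer there is one more tool, called after "Emit:" as name(argument=value, ...), one argument or row to a line, values as JSON. move_arm: Moves the arm, as the interface text tells. Its arguments: {"type":"object","properties":{"rows":{"type":"string"},"squeeze":{"type":"number"}},"required":["rows"]}

```bash
mkdir -p pics; ls; python3 - <<'E'
from station import arm
import cv2,numpy as np
for n in("scene","top"):
    p,d=arm.grab_frame(n); cv2.imwrite(f"pics/{n}0.png",p); np.save(f"pics/{n}0.npy",d)
    c=arm.camera_model(n); print(n,c)
print(arm.get_state(), arm.finger_overhang)
E
```

```text
pics
scene {'mtx': array([[522.99944231,   0.        , 324.02922359],
       [  0.        , 522.99944231, 235.96281047],
       [  0.        ,   0.        ,   1.        ]]), 'k1': 0.015265873911971215, 'camera_from_world': array([[ 0.4837257 ,  0.87515224, -0.0108625 , -0.29675307],
       [ 0.60951498, -0.34575403, -0.71340426, -0.22040248],
       [-0.62809309,  0.33847112, -0.70066852,  1.67750326],
       [ 0.        ,  0.        ,  0.        ,  1.        ]])}
top {'mtx': array([[435.20646982,   0.        , 319.52212822],
       [  0.        , 435.20646982, 236.15077825],
       [  0.        ,   0.        ,   1.        ]]), 'k1': 0.0009702198717902314, 'camera_from_world': array([[-2.07059504e-02, -9.99778719e-01, -3.71170135e-03,
         7.86505408e-02],
       [-9.74777310e-01,  2.10130371e-02, -2.22188316e-01,
         5.66554536e-01],
       [ 2.22217144e-01, -9.82537980e-04, -9.74996705e-01,
         9.85954276e-01],
       [ 0.00000000e+00,  0.00000000e+00,  0.00000000e+00,
         1.00000000e+00]])}
{'t': 0.1, 'q': array([ 1.44808915e+00,  3.59329863e-01,  1.11435047e-02, -2.66983219e-04,
       -1.22411804e+00, -2.88059136e-01]), 'qd': array([ 0.0023687 , -0.00107547,  0.00084549, -0.00034289, -0.00027933,
       -0.00117299]), 'joint_efforts': array([-8.60187629e-04, -5.84166920e+01,  2.93750328e+01,  7.01557115e+00,
        1.01182310e-02, -5.81777613e-05]), 'eef_pos': array([0.26942822, 0.61842823, 0.23371139]), 'ee_rot': array([ 3.14007541e+00, -1.87812507e-04, -4.10857073e-01]), 'force': array([0.02419669, 1.31807425, 0.82740336]), 'moment': array([ 0.01004309, -0.00733934, -0.01206223]), 'gripper_force': 0.0, 'width': 0.08745851705404124} 0.008
```

View pics/scene0.png

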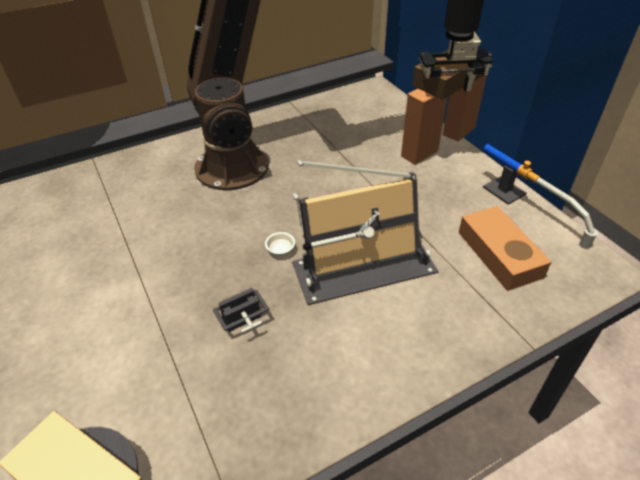

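View pics/top0.png

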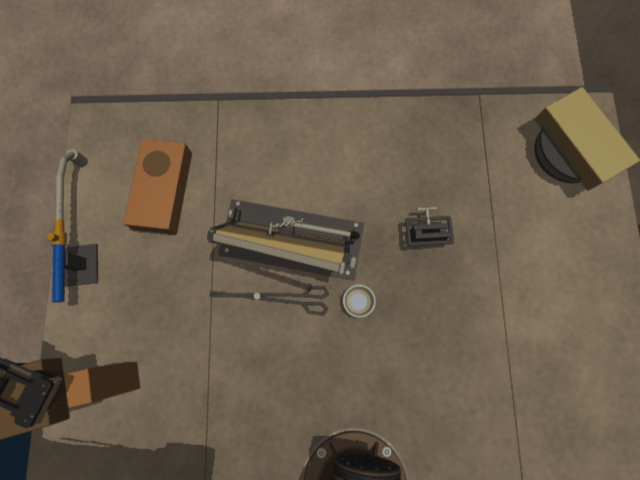

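```bash
python3 - <<'E'
import cv2
a=cv2.imread("pics/top0.png")[185:325,200:385]; b=cv2.imread("pics/scene0.png")[150:310,270:450]
cv2.imwrite("pics/c_top.png",cv2.resize(a,None,fx=4.2,fy=4.2,interpolation=cv2.INTER_CUBIC))
cv2.imwrite("pics/c_sc.png",cv2.resize(b,None,fx=3.7,fy=3.7,interpolation=cv2.INTER_CUBIC))
E
```

```text
(no output)
```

View pics/c_top.png

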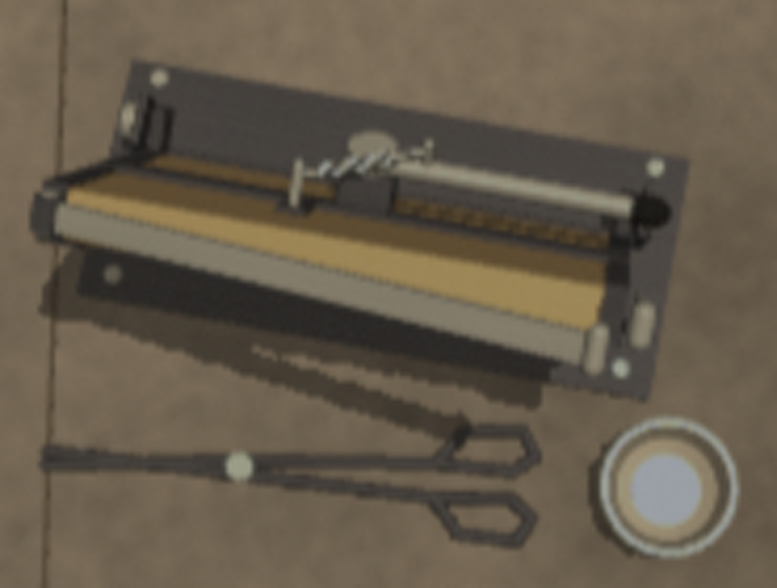

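View pics/c_sc.png

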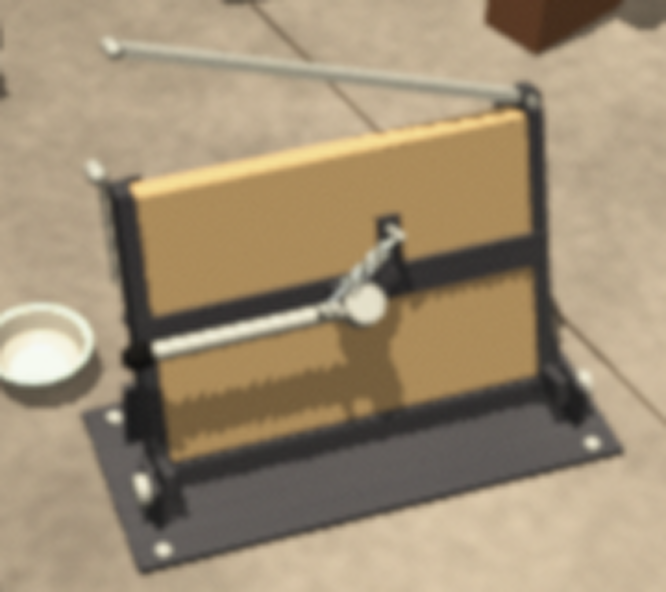

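```bash
cat > h.py <<'E'
from station import arm
import numpy as np
from scipy.spatial.transform import Rotation as R
from scipy.optimize import least_squares
def proj(n,P):
    c=arm.camera_model(n);P=np.atleast_2d(P);T=c["camera_from_world"]
    q=P@T[:3,:3].T+T[:3,3];s=q[:,:2]/q[:,2:];s=s*(1+c["k1"]*(s**2).sum(1,keepdims=True))
    return s*c["mtx"][0,0]+c["mtx"][:2,2]
def base(b,P): return np.atleast_2d(P)@R.from_euler("z",b[2]).as_matrix().T+[b[0],b[1],0]
def scr(b,th,P): # P relative pivot axis, screen axes; positive th leans to -x
    return base(b,np.atleast_2d(P)@R.from_euler("y",-th).as_matrix().T+[0,0,.03])
def keep(b,th,k,hy,r,h=0): # along bar distance r, height h above hinge line
    return scr(b,th,[-.028,hy-r*np.cos(k)-h*np.sin(k)*-1*-1,.208+r*np.sin(k)+h*np.cos(k)])
ct=lambda u,v:np.array([u/4.2+200-.4,v/4.2+185-.4]); cs=lambda u,v:np.array([u/3.7+270-.4,v/3.7+150-.4])
E
python3 - <<'E'
from h import *
C={'bl':[.075,.175,.006],'br':[.075,-.175,.006],'fr':[-.075,-.175,.006]}
O=[("top",'bl',ct(131,62)),("top",'br',ct(688,160)),("top",'fr',ct(652,400)),("scene",'br',cs(142,570)),("scene",'bl',cs(622,451)),("scene",'fr',cs(85,415))]
f=lambda b:np.concatenate([(proj(n,base(b,C[k]))[0]-o) for n,k,o in O])
s=least_squares(f,[.55,.05,-.17]);b=s.x;print(b,s.fun.round(1))
th=.35
# screen checks: board top corners, keeper
print("board back top corners sc",[(proj("scene",scr(b,th,[-.0155,y,.2]))[0]-[269.6,149.6])*3.7 for y in(.134,-.134)])
g=lambda p:np.concatenate([proj("scene",keep(b,th,p[0],p[1],.287))[0]-cs(112,46),proj("scene",keep(b,th,p[0],p[1],0))[0]-cs(530,97),proj("top",keep(b,th,p[0],p[1],.287))[0]-ct(585,347)])
s=least_squares(g,[.38,.14]);print(s.x,s.fun.round(1))
L=[.014,0,.105]
for q in(0,):
  F=np.array(L)+.154*np.array([.574*np.sin(q),-np.cos(q),-.819*np.sin(q)])
  print("foot",(proj("scene",scr(b,th,F))[0]-[269.6,149.6])*3.7,(proj("top",scr(b,th,F))[0]-[199.6,184.6])*4.2, scr(b,th,F), scr(b,th,L))
E
```

```text
[ 0.57626143  0.13947588 -0.20053266] [-0.3 -0.1  0.1 -0.2 -0.8 -0.  -0.6  0.8  0.6 -0.4 -1.1 -0.5]
board back top corners sc [array([506.62433496,  90.54585681]), array([121.9832714 , 171.18592456])]
[0.2163723  0.15258916] [ 0.1  3.9 -1.7 -7.6 -3.  13.2]
foot [122.39896238 328.31132807] [643.20289424 266.84422317] [[ 0.52319087 -0.00688592  0.1334347 ]] [[0.55386634 0.14402801 0.1334347 ]]
```

```bash
python3 - <<'E'
from h import *
b=[.57626,.13948,-.20053]
def tri(a,c,h=None):
    s=least_squares(lambda P:np.concatenate([proj("top",P)[0]-ct(*a),proj("scene",P)[0]-cs(*c)]),[.55,.1,.2])
    P=s.x; l=R.from_euler("z",-b[2]).apply(P-[b[0],b[1],.03]); print(P.round(4),"base-rel",l.round(4),"res",s.fun.round(1))
tri((652,210),(138,355))   # foot
tri((585,347),(112,46))    # keeper tip
tri((42,215),(530,97))     # keeper hinge
tri((70,190),(522,110))    # board back top left
tri((608,268),(133,190))   # board back top right
d=np.load("pics/top0.npy"); c=arm.camera_model("top")
for n,(u,v) in dict(foot=(652,210),bartip=(575,345),barhinge=(62,222),barmid=(320,285),plate=(200,100),brd=(350,265),bench=(250,500)).items():
    x,y=ct(u,v); z=d[int(round(y)),int(round(x))]; s=np.array([(x-c["mtx"][0,2]),(y-c["mtx"][1,2])])/c["mtx"][0,0]
    T=c["camera_from_world"]; P=T[:3,:3].T@(np.array([*s,1])*z-T[:3,3]); print(n,P.round(4),R.from_euler("z",-b[2]).apply(P-[b[0],b[1],.03]).round(4))
E
```

```text
[ 0.5533 -0.0118  0.1379] base-rel [ 0.0077 -0.1528  0.1079] res [-0.3 -0.1 -0.3  0. ]
[0.4546 0.0314 0.3006] base-rel [-0.0977 -0.1302  0.2706] res [ 0.8  0.3  1.1 -0.1]
[0.539  0.2928 0.2167] base-rel [-0.067   0.1429  0.1867] res [-0.1 -0.1 -0.2  0. ]
[0.5504 0.2785 0.2194] base-rel [-0.053   0.1311  0.1894] res [ 0.1  0.   0.1 -0. ]
[0.504  0.0163 0.2272] base-rel [-0.0463 -0.1351  0.1972] res [ 0.5  0.2  0.7 -0.1]
foot [ 0.552  -0.012   0.1427] [ 0.0064 -0.1533  0.1127]
bartip [0.4561 0.0371 0.3014] [-0.0974 -0.1242  0.2714]
barhinge [0.5338 0.2812 0.2227] [-0.0699  0.1304  0.1927]
barmid [0.4921 0.1517 0.2639] [-0.0849 -0.0048  0.2339]
plate [0.6595 0.2525 0.004 ] [ 0.0591  0.1273 -0.026 ]
brd [0.5121 0.1425 0.21  ] [-0.0635 -0.0098  0.18  ]
bench [ 4.145e-01  2.197e-01 -2.000e-04] [-0.1745  0.0464 -0.0302]
```

```bash
cat >> h.py <<'E'
B=np.array([.6066,.1323,-.2005]); HY=.143
Rb=R.from_euler("z",B[2])
def orient(lean,flip): # tool z down along a screen leaning `lean`; flip 'x': tool y along base x ; 'y': tool y along -base y
    r=R.from_euler("z",-np.pi/2 if flip=='x' else 0)*R.from_euler("x",np.pi)
    return Rb*R.from_euler("y",-lean)*r
def go(P,Rt,cur=None):
    s=arm.get_state(); p,r=(s["eef_pos"],R.from_euler("xyz",s["ee_rot"])) if cur is None else cur
    P=np.ravel(P)
    print("target",P.round(4),"turn deg(tool)",(r.inv()*Rt).as_rotvec(degrees=True).round(1),"shift now-axes",r.inv().apply(P-p).round(4),"shift target-axes",Rt.inv().apply(P-p).round(4))
E
python3 - <<'E'
from h import *
k=.32
tip=keep(B,.35,k,HY,.25)[0]; print(tip)
O=orient(.35,'x'); go(tip-O.apply([0,0,.06]),O)
print(keep(B,.35,0,HY,.25)[0])
s=arm.get_state();r=R.from_euler("xyz",s["ee_rot"]);print(r.as_matrix().round(2),O.as_matrix().round(2))
E
```

```text
[0.46572221 0.06469393 0.2896622 ]
target [0.4456 0.0688 0.346 ] turn deg(tool) [16.9 13.6 77.1] shift now-axes [ 0.381   0.4337 -0.1116] shift target-axes [ 0.5035 -0.3035 -0.0088]
[0.48962048 0.04688648 0.21578839]
[[ 0.92 -0.4  -0.  ]
 [-0.4  -0.92 -0.  ]
 [ 0.    0.   -1.  ]] [[-0.2  -0.92  0.34]
 [-0.98  0.19 -0.07]
 [ 0.   -0.34 -0.94]]
```

Emit:
move_arm(
  rows="0 0 0 0 0 -0.06 0; 0 0 0 0 0 -0.06 0; 0 0 0 0.04 0.045 0 0; 0 0 0 0.04 0.045 0 0; 0 0 0 0.04 0.045 0 0; 0 0 0 0.04 0.045 0 0; 0 0 0 0.04 0.045 0 0; 0 0 0 0.04 0.045 0 0",
  squeeze=20,
)

```text
t: 1.1
eef_pos: [0.3818, 0.2734, 0.3545]
ee_rot: [-3.142, 0.0, -0.41]
force: [1.4, 0.5, -0.5]
width: 0.0134
gripper_force: 0.0
```

Emit:
move_arm(
  rows="2 1.6 9.3 0.04 0.045 0 0; 2.1 1.7 9.6 0 0 0 0; 2.1 1.7 9.6 0 0 0 0; 2.1 1.7 9.6 0 0 0 0; 2.1 1.7 9.6 0 0 0 0; 2.1 1.7 9.6 0 0 0 0; 2.1 1.7 9.6 0 0 0 0; 2.1 1.7 9.6 0 0 0 0",
)

```text
t: 2.1
eef_pos: [0.4002, 0.2178, 0.3544]
ee_rot: [-2.793, -0.001, -1.766]
force: [-0.3, -0.6, -0.9]
width: 0.0002
gripper_force: 0.0
```

```bash
python3 - <<'E'
from h import *
tip=keep(B,.35,.32,HY,.25)[0]
O=orient(.35,'x'); go(tip-O.apply([0,0,.06]),O); print(arm.get_state()["q"].round(2))
E
```

```text
target [0.4456 0.0688 0.346 ] turn deg(tool) [0.1 0.1 0.3] shift now-axes [ 0.1374 -0.0661  0.0331] shift target-axes [ 0.137  -0.0667  0.0333]
[ 1.23 -0.24 -0.56  0.37 -1.22 -1.55]
```

Emit:
move_arm(
  rows="0 0 0 0.046 -0.022 0 0; 0 0 0 0.046 -0.022 0 0; 0 0 0 0.045 -0.022 0 0; 0 0 0 0 0 0.015 0; 0 0 0 0 0 0 0; 0 0 0 0 0 0 0",
)

```text
t: 2.85
eef_pos: [0.4405, 0.0712, 0.3634]
ee_rot: [-2.794, -0.003, -1.76]
force: [-0.0, 0.0, 0.6]
width: 0.0003
gripper_force: 0.0
```

```bash
python3 - <<'E'
from h import *
import cv2
O=orient(.35,'x')
go(keep(B,.35,.32,HY,.25,.0035)[0]-O.apply([0,0,.008]),O)
go(keep(B,.35,.0,HY,.25,.0035)[0]-O.apply([0,0,.008]),O)
print(arm.get_state()["force"])
a=arm.grab_frame("scene")[0][90:240,250:450]
b=arm.grab_frame("top")[0][185:325,200:385]
cv2.imwrite("pics/k1.png",np.vstack([cv2.resize(a,(480,300)[::1],interpolation=2)[:, :],cv2.resize(b,(480,300),interpolation=2)]))
E
```

```text
target [0.4617 0.0644 0.3003] turn deg(tool) [0.2 0.1 0.6] shift now-axes [0.0026 0.0007 0.0669] shift target-axes [0.0025 0.0009 0.0669]
target [0.4858 0.0477 0.2266] turn deg(tool) [0.2 0.1 0.6] shift now-axes [0.0143 0.0006 0.1454] shift target-axes [0.0141 0.0009 0.1454]
[-0.04999643  0.00909316  0.60222376]
```

View pics/k1.png

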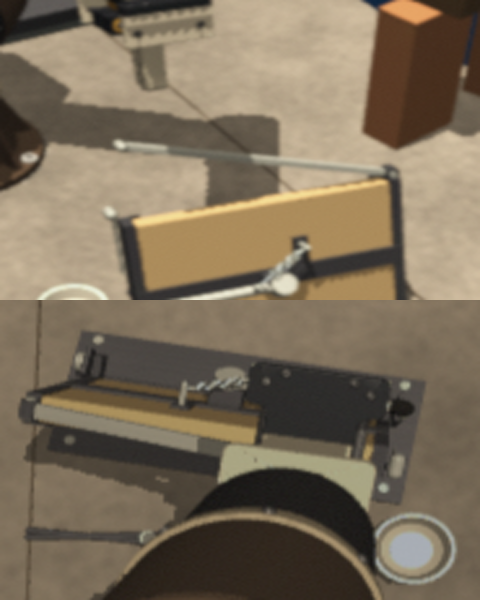

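Emit:
move_arm(
  rows="0 0 0 0.0025 0 0.03 0; 0 0 0 0 0 0.03 0; 0 0 0 0.004 0 0.02 0; 0 0 0 0.003 0 0.02 0; 0 0 0 0.003 0 0.02 0; 0 0 0 0.001 0 0.01 0; 0 0 0 0 0 0 0",
)

```text
t: 3.82
eef_pos: [0.4814, 0.0494, 0.2408]
ee_rot: [-2.795, -0.003, -1.76]
force: [0.5, -0.3, 0.6]
width: 0.0005
gripper_force: 0.0
```

Emit:
move_arm(
  rows="0 0 0 0 0 0.005 0; 0 0 0 0 0 0.005 0; 0 0 0 0 0 0 0",
)

```text
t: 4.2
eef_pos: [0.4848, 0.0486, 0.2318]
ee_rot: [-2.794, -0.002, -1.761]
force: [0.2, 0.4, 0.9]
width: 0.0004
gripper_force: 0.0
```

Emit:
move_arm(
  rows="0 0 0 0 0 0.004 0; 0 0 0 0 0 0 0",
)

```text
t: 4.45
eef_pos: [0.4864, 0.0485, 0.2282]
ee_rot: [-2.794, -0.002, -1.761]
force: [-2.9, 0.9, 3.3]
width: 0.0005
gripper_force: 2.1
```

Emit:
move_arm(
  rows="0 0 0 0 0 0.003 0; 0 0 0 0 0 0 0",
)

```text
t: 4.7
eef_pos: [0.4883, 0.0482, 0.2281]
ee_rot: [-2.79, -0.001, -1.76]
force: [-17.5, -1.0, 24.5]
width: 0.0005
gripper_force: 14.4
```

Emit:
move_arm(
  rows="0 0 0 0 0 0.003 0; 0 0 0 0 0 0 0",
)

```text
t: 4.95
eef_pos: [0.4903, 0.0479, 0.2281]
ee_rot: [-2.787, -0.001, -1.76]
force: [-27.9, -4.7, 45.8]
width: 0.0002
gripper_force: 25.9
```

Emit:
move_arm(
  rows="0 0 0 0 0 -0.03 0; 0 0 0 0 0 -0.05 0; 0 0 0 -0.06 0 0 0; 0 0 0 -0.06 0 0 0; 0 0 0 0 0 0 0",
)

```text
t: 5.58
eef_pos: [0.4847, 0.1744, 0.2967]
ee_rot: [-2.794, -0.003, -1.758]
force: [-0.1, 0.4, 0.4]
width: 0.0005
gripper_force: 0.0
```

```bash
python3 - <<'E'
from h import *
import cv2
P=arm.grab_frame("scene")[0]; T=arm.grab_frame("top")[0]
a=P[150:270,275:435]; b=T[215:285,270:370]
cv2.imwrite("pics/k2.png",np.hstack([cv2.resize(a,None,fx=3,fy=3,interpolation=2),cv2.resize(b,(310,360),interpolation=2)]))
O=orient(.35,'x'); s=scr(B,.35,[-.028,0,.185])[0]
go(s-O.apply([0,0,.08]),O); print(arm.get_state()["force"])
E
```

```text
target [0.4918 0.1556 0.2693] turn deg(tool) [0.2 0.  0.7] shift now-axes [ 0.0139 -0.001   0.0292] shift target-axes [ 0.0138 -0.001   0.0292]
[-0.62784571 -1.06883625 -0.67605581]
```

View pics/k2.png

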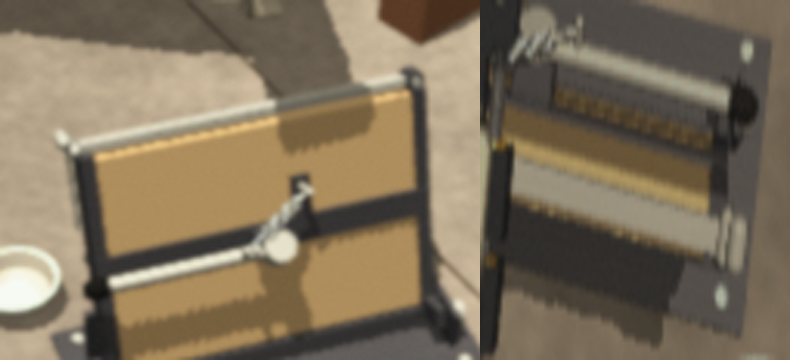

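```bash
cat >> h.py <<'E'
OL=orient(-.3,'y')
def legtcp(q,gap=.001,over=.002,back=0.):
    d=np.array([.82,0,-.572]);n=np.array([.955,0,-.296]);t=np.array([-.296,0,-.955])
    p=np.array([-.023,0,.135])+d*.12*np.sin(q)-n*(.0155+gap)+t*(over-.008-back); p[1]=-.12*np.cos(q)-.021
    return base(B,p)[0]
E
python3 - <<'E'
from h import *
pre=legtcp(0,back=.11); go(pre,OL)
print(OL.as_matrix().round(2), legtcp(0))
p=legtcp(0)
for q in np.arange(.15,1.21,.15):
    n=legtcp(q,0,.002+.003*min(q/.5,1)); print(OL.inv().apply(n-p).round(4)); p=n
E
```

```text
target [ 0.5742 -0.005   0.2507] turn deg(tool) [-28.8 -29.1 -85.9] shift now-axes [ 0.1561 -0.099   0.0849] shift target-axes [0.1317 0.1548 0.0071]
[[ 0.94 -0.2  -0.29]
 [-0.19 -0.98  0.06]
 [-0.3   0.   -0.96]] [0.54227788 0.00148985 0.145614  ]
[ 0.0181 -0.0013  0.0064]
[ 0.0167 -0.004   0.0062]
[ 0.0159 -0.0066  0.006 ]
[ 0.0148 -0.009   0.005 ]
[ 0.0134 -0.0112  0.0043]
[ 0.0116 -0.0132  0.0037]
[ 0.0096 -0.0149  0.0031]
[ 0.0074 -0.0162  0.0024]
```

Emit:
move_arm(
  rows="0 0 0 0 -0.02 -0.056 0; 0 0 0 0 -0.02 -0.056 0; 0 0 0 0 -0.03 0 0; -2.9 -2.9 -8.6 0 0 0 0; -2.9 -2.9 -8.6 0 0 0 0; -2.9 -2.9 -8.6 0 0 0 0; -2.9 -2.9 -8.6 0 0 0 0; -2.9 -2.9 -8.6 0 0 0 0",
)

```text
t: 6.68
eef_pos: [0.5109, 0.1647, 0.4268]
ee_rot: [-3.03, 0.079, -0.97]
force: [-0.1, -0.1, 0.1]
width: 0.0005
gripper_force: 0.0
```

Emit:
move_arm(
  rows="-2.9 -2.9 -8.6 0 0 0 0; -2.9 -2.9 -8.6 0 0 0 0; -2.9 -2.9 -8.6 0 0 0 0; -2.9 -2.9 -8.6 0 0 0 0; -2.9 -2.9 -8.6 0 0 0 0; 0 0 0 0 0 0 0",
)

```text
t: 7.42
eef_pos: [0.5117, 0.1657, 0.4246]
ee_rot: [3.138, 0.303, -0.203]
force: [-0.4, -0.7, 0.8]
width: 0.0005
gripper_force: 0.0
```

```bash
python3 - <<'E'
from h import *
go(legtcp(0,back=.11),OL)
E
```

```text
target [ 0.5742 -0.005   0.2507] turn deg(tool) [ 0.2  0.2 -0.1] shift now-axes [0.143  0.1541 0.1381] shift target-axes [0.1424 0.1548 0.138 ]
```

Emit:
move_arm(
  rows="0 0 0 0.048 0.052 0 0; 0 0 0 0.048 0.052 0 0; 0 0 0 0.047 0.05 0 0; 0 0 0 0 0 0.06 0; 0 0 0 0 0 0.06 0; 0 0 0 0 0 0.018 0; 0 0 0 0 0 0 0",
)

```text
t: 8.3
eef_pos: [0.5623, 0.0143, 0.2567]
ee_rot: [3.138, 0.301, -0.204]
force: [0.2, -0.6, 1.0]
width: 0.0001
gripper_force: 0.0
```

```bash
python3 - <<'E'
from h import *
import cv2
go(legtcp(0),OL)
P=arm.grab_frame("scene")[0]; T=arm.grab_frame("top")[0]
cv2.imwrite("pics/l1.png",np.hstack([cv2.resize(P[140:290,260:400],None,fx=2.8,fy=2.8,interpolation=2),cv2.resize(T[180:330,240:380],None,fx=2.8,fy=2.8,interpolation=2)]))
E
```

```text
target [0.5423 0.0015 0.1456] turn deg(tool) [ 0.1  0.  -0.2] shift now-axes [0.0167 0.0162 0.1112] shift target-axes [0.0166 0.0165 0.1112]
```

View pics/l1.png

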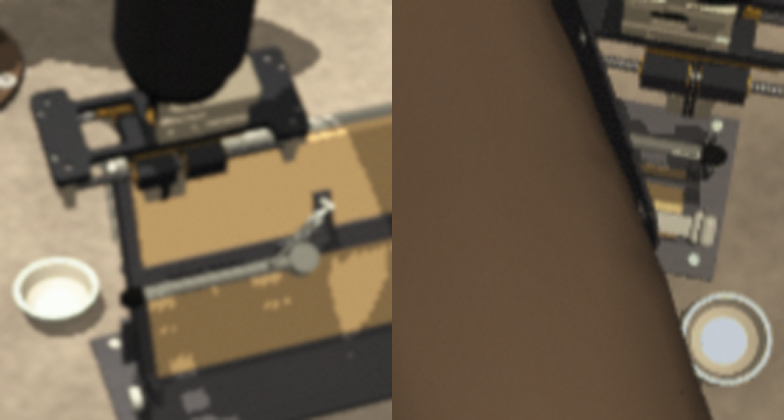

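Emit:
move_arm(
  rows="0 0 0 0.0167 0.0162 0 0; 0 0 0 0 0 0.04 0; 0 0 0 0 0 0.04 0; 0 0 0 0 0 0.02 0; 0 0 0 0 0 0 0",
)

```text
t: 9.02
eef_pos: [0.5468, 0.0008, 0.156]
ee_rot: [3.139, 0.302, -0.202]
force: [0.1, -0.5, 0.1]
width: 0.0005
gripper_force: 0.0
```

```bash
python3 - <<'E'
from h import *
go(legtcp(0),OL)
E
```

```text
target [0.5423 0.0015 0.1456] turn deg(tool) [ 0.2  0.1 -0.1] shift now-axes [-0.0013  0.0002  0.0113] shift target-axes [-0.0013  0.0002  0.0113]
```

Emit:
move_arm(
  rows="0 0 0 -0.001 0 0.006 0; 0 0 0 0 0 0.005 0; 0 0 0 0 0 0 0",
)

```text
t: 9.4
eef_pos: [0.5433, 0.0023, 0.1473]
ee_rot: [3.14, 0.299, -0.2]
force: [-0.5, 0.5, 4.2]
width: 0.0
gripper_force: 1.7
```

Emit:
move_arm(
  rows="0 0 0 0.009 -0.0007 0.0032 0; 0 0 0 0.009 -0.0007 0.0032 0; 0 0 0 0 0 0 0",
)

```text
t: 9.78
eef_pos: [0.5583, 0.0006, 0.134]
ee_rot: [3.139, 0.301, -0.201]
force: [-1.2, 0.2, 3.9]
width: 0.0002
gripper_force: 1.3
```

Emit:
move_arm(
  rows="0 0 0 0.0167 -0.004 0.0062 0; 0 0 0 0.0159 -0.0066 0.006 0; 0 0 0 0 0 0 0",
)

```text
t: 10.15
eef_pos: [0.5874, 0.0058, 0.1117]
ee_rot: [3.139, 0.302, -0.201]
force: [-0.6, -1.7, 1.1]
width: 0.0003
gripper_force: 0.8
```

Emit:
move_arm(
  rows="0 0 0 0.0148 -0.009 0.005 0; 0 0 0 0.0134 -0.0112 0.0043 0; 0 0 0 0 0 0 0",
)

```text
t: 10.52
eef_pos: [0.6154, 0.0215, 0.0949]
ee_rot: [3.139, 0.301, -0.2]
force: [-0.1, -0.8, -0.2]
width: 0.0005
gripper_force: 0.1
```

Emit:
move_arm(
  rows="0 0 0 0.0116 -0.0132 0.0037 0; 0 0 0 0.0096 -0.0149 0.0031 0; 0 0 0 0 0 0 0",
)

```text
t: 10.9
eef_pos: [0.6388, 0.0458, 0.0826]
ee_rot: [3.139, 0.301, -0.199]
force: [0.1, -0.2, 0.6]
width: 0.0
gripper_force: 0.0
```

```bash
python3 - <<'E'
from h import *
import cv2
P=arm.grab_frame("scene")[0]; T=arm.grab_frame("top")[0]
cv2.imwrite("pics/l2.png",np.hstack([cv2.resize(P[140:300,260:440],None,fx=2.6,fy=2.6,interpolation=2),cv2.resize(T[150:310,240:360],None,fx=2.6,fy=2.6,interpolation=2)]))
E
```

```text
(no output)
```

View pics/l2.png

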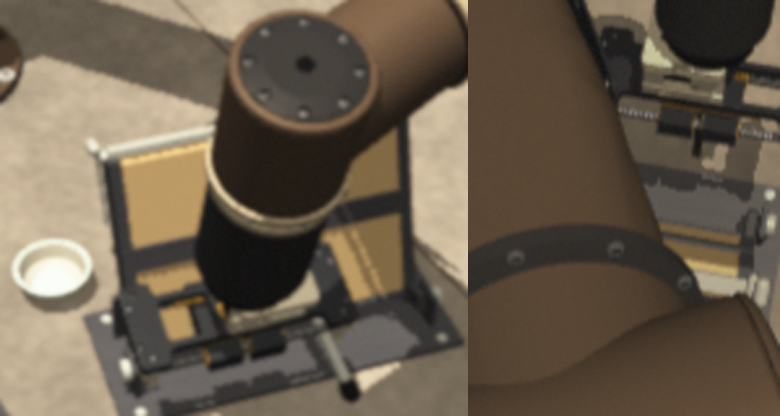

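Emit:
move_arm(
  rows="0 0 0 0 0 -0.03 0; 0 0 0 0 0 -0.05 0; 0 0 0 0 0 -0.06 0; 0 0 0 0 0 -0.06 0; 0 0 0 0 0 -0.06 0; 0 0 0 -0.03 -0.03 -0.06 0.04; 0 0 0 -0.06 -0.03 0 0.06; 0 0 0 -0.06 -0.03 0 0.07",
)

```text
t: 12.0
eef_pos: [0.6151, 0.1333, 0.4214]
ee_rot: [3.14, 0.3, -0.201]
force: [0.6, 1.3, 0.8]
width: 0.0249
gripper_force: 0.0
```

Emit:
move_arm(
  rows="2.9 2.9 8.6 -0.05 0 0 0.07; 2.9 2.9 8.6 0 0 0 0.07; 2.9 2.9 8.6 0 0 0 0.07; 2.9 2.9 8.6 0 0 0 0.07; 2.9 2.9 8.6 0 0 0 0.07; 2.9 2.9 8.6 0 0 0 0.07; 2.9 2.9 8.6 0 0 0 0.07; 2.9 2.9 8.6 0 0 0 0.07",
)

```text
t: 13.0
eef_pos: [0.5688, 0.1415, 0.4368]
ee_rot: [-2.892, 0.008, -1.45]
force: [-1.1, 0.5, 0.3]
width: 0.0698
gripper_force: 0.0
```

Emit:
move_arm(
  rows="2.9 2.9 8.6 0 0 0 0.07; 2.9 2.9 8.6 0 0 0 0.07; 0 0 0 0 0 0 0.07",
)

```text
t: 13.38
eef_pos: [0.5682, 0.1421, 0.4358]
ee_rot: [-2.794, -0.003, -1.759]
force: [0.1, -0.4, 0.7]
width: 0.0701
gripper_force: 0.0
```

```bash
python3 - <<'E'
from h import *
import cv2
P=arm.grab_frame("scene")[0]; T=arm.grab_frame("top")[0]
cv2.imwrite("pics/l3.png",np.hstack([cv2.resize(P[130:310,260:440],None,fx=2.4,fy=2.4,interpolation=2),cv2.resize(T[140:320,200:360],None,fx=2.2,fy=2.4,interpolation=2)]))
O=orient(.35,'x'); s=scr(B,.35,[-.028,0,.185])[0]
go(s-O.apply([0,0,-.011+.07]),O); print(arm.get_state()["width"],arm.get_state()["q"].round(2))
E
```

```text
target [0.4988 0.1542 0.2496] turn deg(tool) [0.2 0.2 0.8] shift now-axes [0.0007 0.1303 0.1514] shift target-axes [0.0021 0.1308 0.151 ]
0.07010398425756204 [ 0.75 -0.05 -0.2   0.3  -1.22 -1.01]
```

View pics/l3.png

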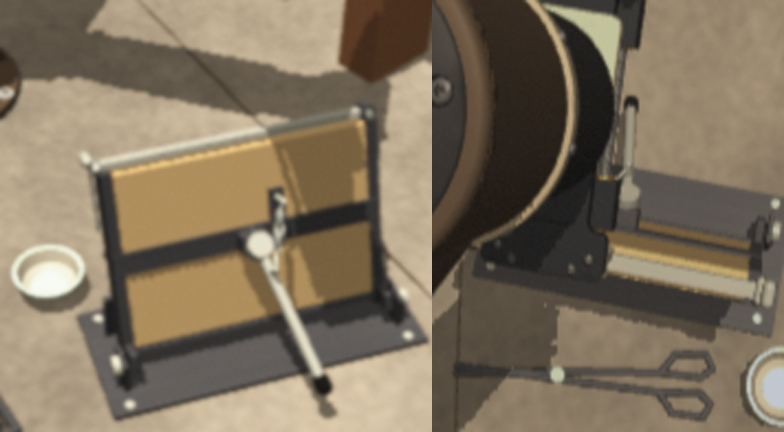

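Emit:
move_arm(
  rows="0.2 0.2 0.8 0.001 0.044 0 0.06; 0 0 0 0.001 0.043 0 0.06; 0 0 0 0 0.043 0 0.06; 0 0 0 0 0 0.06 0.06; 0 0 0 0 0 0.06 0.06; 0 0 0 0 0 0.031 0.06; 0 0 0 0 0 0 0.06",
)

```text
t: 14.35
eef_pos: [0.4998, 0.1521, 0.2477]
ee_rot: [-2.794, -0.005, -1.776]
force: [0.0, -0.3, 0.8]
width: 0.0601
gripper_force: 0.0
```

```bash
python3 - <<'E'
from h import *
O=orient(.35,'x'); s=scr(B,.35,[-.028,0,.185])[0]
go(s-O.apply([0,0,-.011]),O)
E
```

```text
target [0.5224 0.1494 0.1838] turn deg(tool) [ 0.1 -0.3 -0.1] shift now-axes [-0.0022  0.0005  0.0677] shift target-axes [-0.0018  0.0006  0.0677]
```

Emit:
move_arm(
  rows="0 0 0 -0.002 0 0.03 0.06; 0 0 0 0 0 0.025 0.06; 0 0 0 0 0 0.01 0.06; 0 0 0 0 0 0 0.06; 0 0 0 0 0 0 0.035; 0 0 0 0 0 0 0.02; 0 0 0 0 0 0 0.015; 0 0 0 0 0 0 0.015",
  squeeze=15,
)

```text
t: 15.35
eef_pos: [0.5219, 0.1512, 0.1886]
ee_rot: [-2.791, -0.0, -1.775]
force: [-4.7, 2.3, 2.2]
width: 0.0256
gripper_force: 2.3
```

Emit:
move_arm(
  rows="0 0 0 0 0 0 0.01; 0 0 0 0 0 0 0.01; 0 0 0 0 0 0 0.01",
)

```text
t: 15.72
eef_pos: [0.5217, 0.1512, 0.1885]
ee_rot: [-2.791, -0.001, -1.775]
force: [-7.8, 2.2, 4.2]
width: 0.0247
gripper_force: 15.0
```

```bash
python3 - <<'E'
from h import *
s=arm.get_state();p=s["eef_pos"];r=R.from_euler("xyz",s["ee_rot"])
hub=np.array([B[0],B[1],.03]); ax=Rb.apply([0,1,0])
print("force",s["force"],"tool axis of rot",r.inv().apply(ax))
step=R.from_rotvec(-0.35/10*-1*ax) # toward upright: +rot about y
rr,pp=r,p
for i in range(10):
    n=hub+step.apply(pp-hub); rn=step*rr
    print((rr.inv()*rn).as_rotvec(degrees=True).round(2),rr.inv().apply(n-pp).round(4)); pp,rr=n,rn
E
```

```text
force [-7.78157664  2.18933025  4.18703446] tool axis of rot [-0.99999243  0.00340194 -0.00188903]
[-2.01  0.01 -0.  ] [-0.     -0.0063 -0.0008]
[-2.01  0.01 -0.  ] [-0.     -0.0063 -0.0008]
[-2.01  0.01 -0.  ] [-0.     -0.0063 -0.0008]
[-2.01  0.01 -0.  ] [-0.     -0.0063 -0.0008]
[-2.01  0.01 -0.  ] [-0.     -0.0063 -0.0008]
[-2.01  0.01 -0.  ] [-0.     -0.0063 -0.0008]
[-2.01  0.01 -0.  ] [-0.     -0.0063 -0.0008]
[-2.01  0.01 -0.  ] [-0.     -0.0063 -0.0008]
[-2.01  0.01 -0.  ] [-0.     -0.0063 -0.0008]
[-2.01  0.01 -0.  ] [-0.     -0.0063 -0.0008]
```

Emit:
move_arm(
  rows="-2 0 0 0 -0.0063 -0.0008 0.01; -2 0 0 0 -0.0063 -0.0008 0.01; -2 0 0 0 -0.0063 -0.0008 0.01; -2 0 0 0 -0.0063 -0.0008 0.01; 0 0 0 0 0 0 0.01",
)

```text
t: 16.35
eef_pos: [0.5448, 0.1463, 0.199]
ee_rot: [-2.932, -0.001, -1.777]
force: [-8.0, 1.4, 6.2]
width: 0.0251
gripper_force: 15.1
```

Emit:
move_arm(
  rows="-2 0 0 0 -0.0063 -0.0008 0.01; -2 0 0 0 -0.0063 -0.0008 0.01; -2 0 0 0 -0.0063 -0.0008 0.01; -2 0 0 0 -0.0063 -0.0008 0.01; 0 0 0 0 0 0 0.01",
)

```text
t: 16.98
eef_pos: [0.5687, 0.1413, 0.206]
ee_rot: [-3.071, -0.001, -1.776]
force: [-5.0, 2.2, 5.2]
width: 0.0248
gripper_force: 15.1
```

Emit:
move_arm(
  rows="-1.5 0 0 0 -0.0047 -0.0006 0.01; -1.5 0 0 0 -0.0047 -0.0006 0.01; 0 0 0 0 0 0 0.01; 0 0 0 0 0 0 0.01; 0 0 0 0 0 0 0.01; 0 0 0 0 0 0 0.01",
)

```text
t: 17.73
eef_pos: [0.5773, 0.1395, 0.2077]
ee_rot: [-3.123, -0.001, -1.775]
force: [-4.1, 1.2, 3.1]
width: 0.025
gripper_force: 15.0
```

```bash
python3 - <<'E'
from h import *
import cv2
P=arm.grab_frame("scene")[0]
s=arm.get_state();print(s["force"],s["width"])
r=R.from_euler("xyz",s["ee_rot"]); g=s["eef_pos"]-r.apply([0,0,.011])
l=Rb.inv().apply(g-[B[0],B[1],.03]); print("grasp base-rel",l,"screen tilt est",np.arctan2(-l[0],l[2])-np.arctan2(.028,l[2]))
O=[np.r_[0,0]]
img=cv2.resize(P[120:310,260:450],None,fx=3,fy=3,interpolation=2)
for th,c in((0,(0,255,0)),):
  for pt in([-.0125,.146,.2],[-.0125,-.146,.2],[-.0125,.146,0.05],[-.0125,-.146,0.05]):
    u=(proj("scene",scr(B,th,pt))[0]-[260,120])*3; cv2.circle(img,tuple(u.astype(int).tolist()),4,c,1)
cv2.imwrite("pics/f.png",img)
E
```

```text
[-4.26901598  0.73566204  2.62263102] 0.0250568775424143
grasp base-rel [-0.03026947  0.00125531  0.18869528] screen tilt est 0.011746991298163117
```

View pics/f.png

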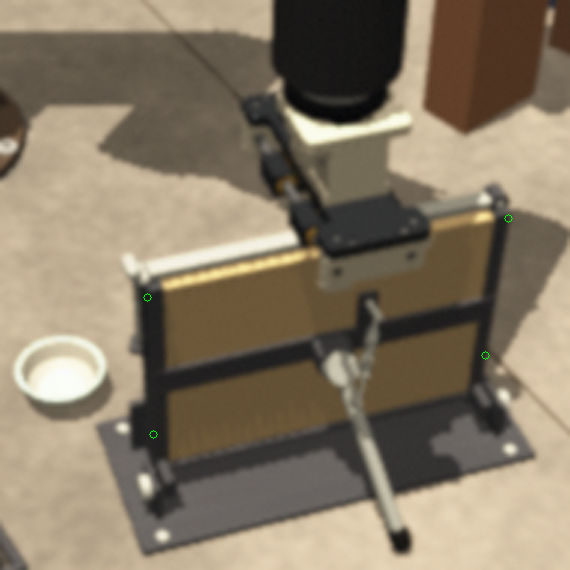

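```bash
python3 -c "
from station import arm
print(arm.job_done())"
```

```text
the job is handed in; nothing more can be done
None
```

I shut the keeper, snapped the leg down to its stop, brought the screen upright (about 0.01–0.02 rad by my estimate) still gripped at 15 N, and handed the job in at about 18 s; no verdict came back.

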